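Chock the filter cartridge on its sloping rack

ROBOT

A 7-joint arm with a two-finger parallel gripper is mounted at the origin on the work surface; the furniture and walls round the work are solid. World frame = base frame: x ahead of the robot, y to its left, z up, the work surface at z = 0. Lengths are in m, angles in rad, forces in N, time in s.
With the tool pointing down it reaches from about 0.425 to 0.95 m from the base axis. Payload 4.7 kg.
Tool frame: the origin (TCP) lies at the very end of the fingers, on their centre line; the grasp point (between the pads) lies tcp_to_grasp behind it (tcp_to_grasp is the distance from the TCP to the grasp point, in m); z points along the fingers, y is the direction in which the jaws open and shut (so a half turn about z gives the same grasp; the last joint's range is limited). The gripper opens to 87 mm and grips with 3 to 60 N. Pads are 19 mm wide; open, the fingers measure 117 mm over their backs; the gripper's body (75 mm by 190 mm) begins 51 mm behind the grasp point.
Start: joints at [1.194, 0.469, -0.049, 1.532, 0.024, 1.141, -0.082], TCP at [0.23, -0.635, 0.223] pointing down, gripper open.
Joint ranges: [-2.59, 2.59], [-0.33, 1.99], [-1.39, 1.29], [0.1, 2.45], [-1.04, 4.18], [0.21, 1.99], [-2.66, 2.66]. Speed limits (rad/s): [2.57, 2.57, 3.14, 3.14, 3.14, 3.14, 3.14].

INTERFACE

Orientations are given as a rotation vector (axis times angle).
In Python, from station import sense, grab_frame, calibration, finish_job, silhouettes, tcp_to_grasp gives the robot as it stands.
- The arm moves only by the shell command python3 -m jog 'ROWS' [FORCE]. ROWS is text: rows parted by semicolons, each of 7 numbers parted by spaces: the finger opening in mm, from 0 to 87, then the shift along the tool's x, y, z in mm, then the turn, a rotation vector about the tool's x, y, z in degrees. A call has 1 to 8 rows; each row shifts and turns the pose as measured when the row begins, along the tool's axes as they then stand; what a row does not reach is not made up. A row lasts 1/10 s, in which the tool goes at most 50 mm and 8.59 degrees, less where a joint would pass 70% of its speed; a pose out of reach is approached as far as the arm can. A call with a gripper value outside its range is refused whole. The fingers move at their own pace and stop on an object; FORCE is the grip in N (left out, the last holds). Time passes only in rows, so rows that do not move let the fingers close. It gives the time, the measured TCP pose, the force and the opening at its end, in the units of the state.
- sense(): the state, without advancing time (a new reading comes with each control period).
- grab_frame(name): name is "scene" or "side" or "wrist"; returns the picture (400x640x3 uint8, red, green, blue); there is no depth.
- calibration(name): a dict with "mtx" (3x3 intrinsics, pixels), "origin" and "rotation" of the camera in the world; the wrist camera has in their place "T_tool_cam" (4x4, takes a point from camera to tool coordinates, whose origin is the TCP and whose axes are the flange's). Camera axes: x right, y up, looking along -z (the intrinsics and any distortion apply to the point x, -y, -z); pixel columns grow to the right and rows downward; lengths in m; the calibration is good to about 2 mm. A picture is of the moment at which its call begins: read the wrist's pose just before it. calibration takes no time and is no camera call.
- finish_job(): hands the job in, once; it reports no verdict.
Trained networks look in the newest picture that a camera, given by its name, has taken for a name from the list of things; names that differ only in an ending like _2 or _b are one class to them, and where a whole thing is asked for, a point or a joint stands for the part that bears it (a point fixed in the world has none). Each returns a list of dicts, best first, with "score" (0 to 1); they miss things now and then, are a little off and sometimes report something else, mostly with a low value. They report only what shows in the picture. A call takes as long as a camera call. They do not tell look-alikes from the thing itself.
- silhouettes(camera, label): "mask" (400x640 bool, what is visible of it) and "uv" ([column, row] in pixels, amid what is visible of it).
The state is a dict: "t": time; "q": joint angles; "qvel": joint speeds; "joint_efforts": joint torques, N m; "eef_pos": TCP position; "tcp_rot": TCP orientation; "ft_force": force on the tool from outside, world axes, zero at the start; "wrist_torque": the same for the moment, N m; "opening": finger opening in m.
Only numpy, scipy, OpenCV 4.12 (cv2) and the standard library are available. Lean on these libraries where they do the work, as an engineer would, in place of code of your own. Each camera call takes 0.05 s, during which the arm holds its last target.

TASK

The round steel filter cartridge on the sloping rack is kept from rolling off only by two low stop bars. Take the grey plastic wedge, lay it flat on the rack with its thin edge towards the low side of the cartridge, between the two bars, and push it up the slope under the cartridge until the cartridge has just rolled clear of the bars (about a centimetre) and leans on the wedge; then let go. Leave the plain grey block of the same size where it lies.

Things in the scene. Friction and masses are not known exactly. Their poses are not given: they have to be found in the camera images.
- cartridge: Bright steel cylinder lying across the rack, 60 mm in diameter, 130 mm long (164 over the dark end caps and brass stubs), about 0.5 kg, rolls freely. Origin at its centre, y along its axis (x, z turn as it rolls). It starts leaning on the rack's two bars. The wedge's slope meets it when the thin edge is about 10 mm, along the plate, short of the line where it rests; 1 to 3 N then roll it uphill.
- chock: Black grey plastic wedge 60 mm long, 40 wide, 34 high at its thick end, ribbed slope, lying flat on the bench, 90 g. Origin: middle of the bottom of its thin edge (1.5 mm high); x points out of the thin edge, so it spans x = -60 to 0, y = -20 to 20, z = 0 to 34 mm. Top flat from x = -60 to -48 mm, then slopes down at 34 degrees. Grip across the 40 mm width near x = -40 mm.
- block: Plain rectangular grey plastic block 60 x 40 x 34 mm lying on the bench, not to be used; it and the wedge may have changed places. Origin at the middle of the bottom edge of one 40 mm end; the body spans x = -60 to 0 mm.
- rack: Fixed aluminium plate, 180 (x) by 190 mm (y), side rims 8 mm high. Origin at bench height under its middle; x, y axes level, x points up-slope: the top rises at 5 degrees to +x and is 16 mm above the bench at x = 0. Two steel stop bars 6 mm high lie across it at x = 11 mm, y = 49 to 81 and -49 to -81 mm; the gap between is for the wedge. The cartridge's centre starts at x = 27 mm, central.
Mind the look-alikes: they are no part of the job. What is shaped like the chock but brown is not meant.

How it is judged:
At the end, for the whole second after the job is handed in: Cartridge on the plate 2 to 18 mm up-slope of where it leaned on the bars, central to 20 mm, square to 11 degrees, leaning on the wedge; wedge flat on the rack on the low side, thin edge under the cartridge, within 25 mm of the rack's middle line and 15 degrees of the slope direction; both at rest (x of cartridge in the frame of rack between 0.029 and 0.046 m and y of cartridge in the frame of rack between -0.02 and 0.02 m and z of cartridge in the frame of rack below 0.056 m and angle between the y axis of cartridge and the y axis of rack, either way round below 0.2 rad and contact force between chock and cartridge above 0.05 N and x of chock in the frame of rack between 0.008 and 0.05 m and y of chock in the frame of rack between -0.025 and 0.025 m and angle between the x axis of chock and the x axis of rack, either way round below 0.27 rad and angle between chock's own z axis and vertical below 0.2 rad and linear speed of each of cartridge, chock below 0.02 m/s); the robot touches nothing.
It fails at once if the plain block is moved more than 30 mm (distance of block from where it was at the start of the episode above 0.03 m).
It also fails if it takes over 38 s, if anything falls off the work surface, if the arm or the gripper's body presses on something with over 40 N, if the wrist force passes 120 N, or if a joint passes its speed limit or range.

## Working session

There is one attempt and no reset: what is moved stays moved. The work goes in short steps, Python scripts to look and compute and a shell command to move; the robot and the scene stay as the last step left them, time stands still between calls to the robot, and variables do not carry over. Pictures are saved under pics/ and viewed, and the job is handed in when it is done.

```bash
mkdir -p pics; ls; python3 - <<'E'
from station import *
import cv2
s=sense(); print({k:(v if not hasattr(v,'round') else v) for k,v in s.items()})
print(tcp_to_grasp)
for n in ["scene","side"]:
    c=calibration(n); print(n,c)
    im=grab_frame(n); cv2.imwrite(f"pics/{n}0.png",im[:,:,::-1])
print(calibration("wrist"))
E
```

```text
pics
{'t': 0.0, 'q': array([ 1.19409388,  0.4694293 , -0.0486273 ,  1.53364314,  0.02413078,
        1.14099593, -0.08227912]), 'qvel': array([-4.07224864e-05,  1.06787852e-03,  2.53096695e-04, -5.53483039e-04,
        1.15927027e-04, -7.84410419e-05,  7.93549241e-04]), 'joint_efforts': array([-5.93280492e-04, -5.07976592e+01, -8.08937266e-02, -2.36153090e+01,
       -6.13809563e-02,  3.78332287e-02,  1.68633469e-04]), 'eef_pos': array([ 0.22988692, -0.6340351 ,  0.22152923]), 'tcp_rot': array([-3.09236675e+00, -5.43402156e-01,  6.38000505e-04]), 'ft_force': array([-0.74127472, -0.04626123,  0.87213093]), 'wrist_torque': array([-0.03945593,  0.02753291, -0.0266739 ]), 'opening': 0.08723678910744107}
0.0187
scene {'mtx': array([[382.40560121,   0.        , 322.2283678 ],
       [  0.        , 382.40560121, 201.0626493 ],
       [  0.        ,   0.        ,   1.        ]]), 'origin': array([0.10894801, 0.172749  , 0.93621837]), 'rotation': array([ 0.22782243, -0.67991451, -2.44745313])}
side {'mtx': array([[425.80575351,   0.        , 322.19854434],
       [  0.        , 425.80575351, 193.59306634],
       [  0.        ,   0.        ,   1.        ]]), 'origin': array([-0.13655847, -1.1419474 ,  0.63781302]), 'rotation': array([ 1.05853305, -0.28175121, -0.50368719])}
{'mtx': array([[320.485619  ,   0.        , 316.63468426],
       [  0.        , 320.485619  , 197.57111206],
       [  0.        ,   0.        ,   1.        ]]), 'T_tool_cam': array([[ 6.20041834e-05,  9.67252334e-01,  2.53816701e-01,
         6.71701279e-02],
       [ 9.99999981e-01, -1.28128295e-05, -1.95459726e-04,
         4.88534400e-04],
       [-1.85806767e-04,  2.53816709e-01, -9.67252317e-01,
        -1.62760771e-01],
       [ 0.00000000e+00,  0.00000000e+00,  0.00000000e+00,
         1.00000000e+00]])}
```

View pics/scene0.png

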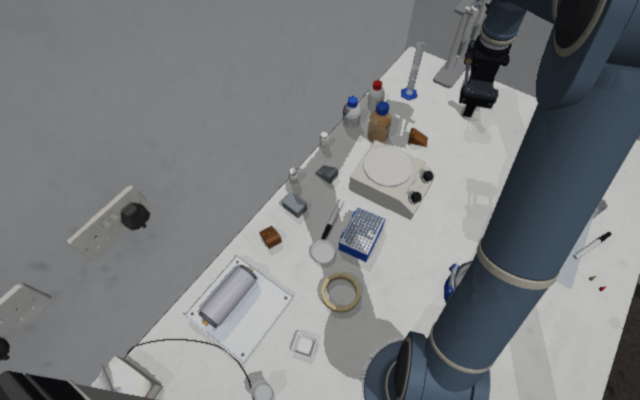

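View pics/side0.png

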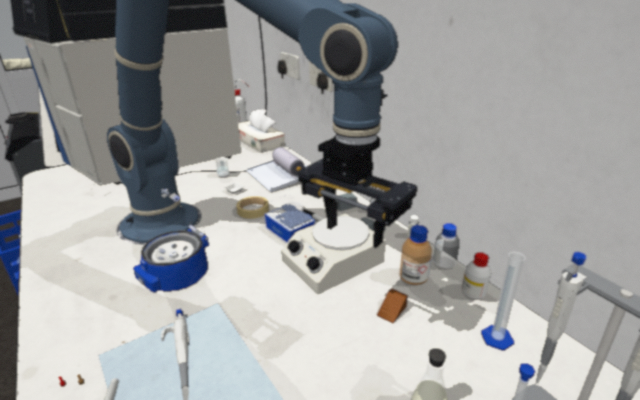

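The scene camera shows the rack near (238,305) with the cartridge at (228,293). There are two grey candidates, at (327,173) and (293,204). The brown look-alikes are at (270,237) and (418,137). Next I'll enlarge the grey pair and localise everything.

```bash
cat > h.py <<'E'
from station import *
import numpy as np, cv2
from scipy.spatial.transform import Rotation as R
def cam(n,s=None):
    c=calibration(n); K=c['mtx']
    if n=='wrist':
        T=np.eye(4);T[:3,:3]=R.from_rotvec(s['tcp_rot']).as_matrix();T[:3,3]=s['eef_pos'];T=T@c['T_tool_cam']
        return K,T[:3,:3],T[:3,3]
    return K,R.from_rotvec(c['rotation']).as_matrix(),np.array(c['origin'])
def ray(C,uv):
    K,Rm,o=C
    uv=np.atleast_2d(uv).astype(float)
    d=np.c_[(uv[:,0]-K[0,2])/K[0,0],-(uv[:,1]-K[1,2])/K[1,1],-np.ones(len(uv))]@Rm.T
    return o,d
def at_z(C,uv,z):
    o,d=ray(C,uv); return o+d*((z-o[2])/d[:,2])[:,None]
def proj(C,P):
    K,Rm,o=C
    p=(np.atleast_2d(P)-o)@Rm
    return np.c_[K[0,0]*p[:,0]/-p[:,2]+K[0,2],K[1,1]*-p[:,1]/-p[:,2]+K[1,2]]
E
python3 - <<'E'
from h import *
im=cv2.imread('pics/scene0.png')
cv2.imwrite('pics/crop1.png',cv2.resize(im[150:230,255:355],None,fx=7,fy=7,interpolation=cv2.INTER_CUBIC))
cv2.imwrite('pics/crop2.png',cv2.resize(im[245:365,175:305],None,fx=5,fy=5,interpolation=cv2.INTER_CUBIC))
C=cam('scene')
for l,z in [('chock',.01),('block',.017),('cartridge',.046),('rack',.016)]:
    for r in silhouettes('scene',l): print(l,r['score'],r['uv'],at_z(C,r['uv'],z).round(3),r['mask'].sum())
E
```

```text
chock 0.84 [417.5, 138.9] [[ 0.327 -0.638  0.01 ]] 270
chock 0.59 [274.0, 237.7] [[ 0.479 -0.113  0.01 ]] 303
chock 0.49 [327.3, 171.9] [[ 0.486 -0.372  0.01 ]] 277
block 0.56 [292.7, 200.9] [[ 0.506 -0.23   0.017]] 400
cartridge 0.84 [226.5, 298.1] [[0.457 0.086 0.046]] 1669
rack 0.74 [245.6, 313.6] [[0.406 0.084 0.016]] 4359
```

View pics/crop1.png

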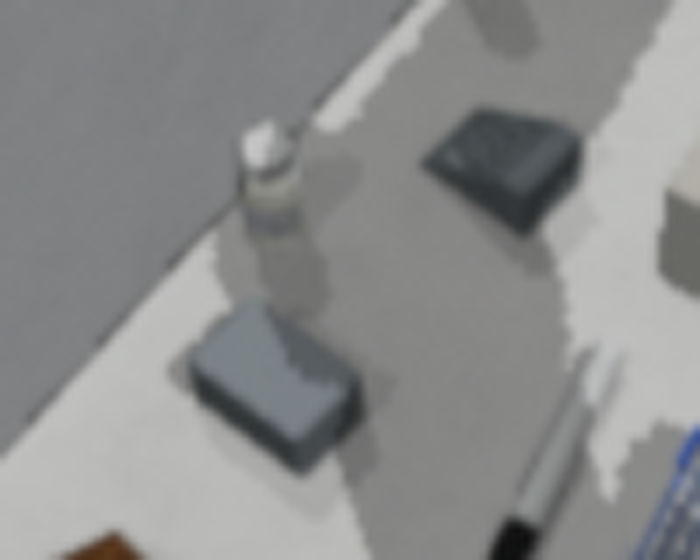

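View pics/crop2.png

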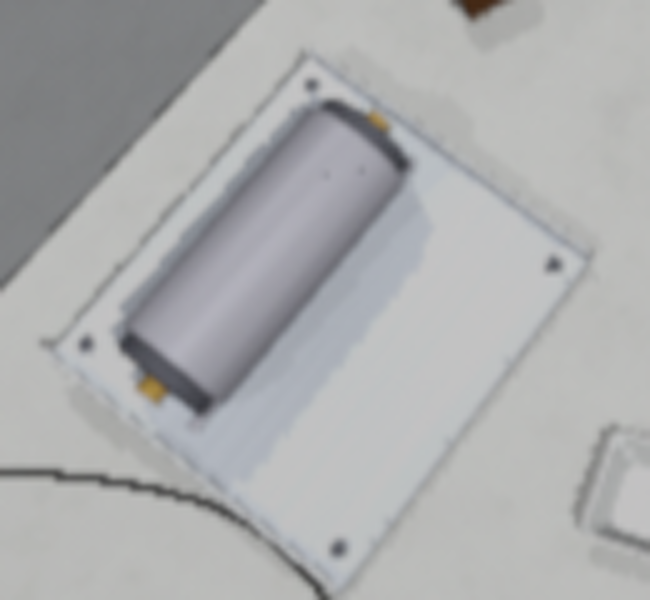

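The right-hand dark piece at (327,173) has a ribbed slope running down to a thin edge at about (316-324, 165-173). It is the grey wedge. The piece at (293,204) is a plain flat-topped block. Next I'll fit the rack, cartridge and wedge poses.

```bash
python3 - <<'E'
from h import *
from scipy.optimize import least_squares
C=cam('scene')
cr=np.array([[305,55],[588,258],[335,592],[50,345]])/5+[175,245]
t5=np.tan(np.deg2rad(5))
# order: A(top-left,+x far,-y?) 
print(at_z(C,cr,.02).round(3))
loc=np.array([[90,-95],[-90,-95],[-90,95],[90,95]])/1e3
def W(p,extra):
    c,s=np.cos(p[2]),np.sin(p[2])
    return np.c_[p[0]+c*loc[:,0]-s*loc[:,1],p[1]+s*loc[:,0]+c*loc[:,1],.016+loc[:,0]*t5+extra]
for ex in (0,.008):
    r=least_squares(lambda p:(proj(C,W(p,ex))-cr).ravel(),[.43,.08,0.]); print(ex,r.x.round(4),np.rad2deg(r.x[2]),r.fun.round(1))
# wedge
th=np.array([[425,162],[484,108]])/7+[255,150]; tk=np.array([[525,235],])/7+[255,150]; 
print(at_z(C,th,.001).round(4), at_z(C,tk,0).round(4))
top=np.array([[582,150],[520,190]])/7+[255,150]; print(at_z(C,top,.034).round(4))
E
```

```text
[[ 0.523 -0.012  0.02 ]
 [ 0.338 -0.012  0.02 ]
 [ 0.338  0.173  0.02 ]
 [ 0.522  0.169  0.02 ]]
0 [ 0.4307  0.0784 -0.0009] -0.05029023847085944 [ 1.4 -1.5  0.5 -0.5 -0.2  0.2 -1.5  1.3]
0.008 [ 0.428   0.0791 -0.0008] -0.04726795392853258 [ 1.4 -2.   1.  -0.7 -0.2  0.7 -2.   1.3]
[[ 0.5155 -0.3533  0.001 ]
 [ 0.5113 -0.3911  0.001 ]] [[ 0.4594 -0.3475  0.    ]]
[[ 0.4515 -0.3769  0.034 ]
 [ 0.461  -0.3457  0.034 ]]
```

Rack: (0.430, 0.079), yaw about 0, up-slope = +x. Wedge: thin edge at about (0.513, -0.372), yaw about -6°. I'll move above the wedge.

```bash
python3 -m jog '87 40 -20 0 0 0 0;87 40 -20 0 0 0 0;87 40 -20 0 0 0 0;87 40 -20 0 0 0 0;87 40 -20 0 0 0 8;87 40 -20 0 0 0 8;87 40 -10 0 0 0 8'
cat > look.py <<'E'
import sys
from h import *
s=sense(); im=grab_frame('wrist'); 
f=sys.argv[1]; np.savez(f'pics/{f}.npz',p=s['eef_pos'],r=s['tcp_rot']); cv2.imwrite(f'pics/{f}.png',im[:,:,::-1])
print(s['t'],s['eef_pos'].round(4),R.from_rotvec(s['tcp_rot']).as_matrix().round(3).tolist(),s['ft_force'].round(1),s['opening'])
E
python3 look.py w1
```

```text
t: 1.0
eef_pos: [0.4577, -0.432, 0.2206]
tcp_rot: [3.135, -0.162, -0.007]
ft_force: [0.1, -1.5, 0.1]
opening: 0.0871
1.0 [ 0.4577 -0.432   0.2206] [[0.995, -0.103, -0.005], [-0.103, -0.995, -0.002], [-0.004, 0.002, -1.0]] [ 0.1 -1.5  0.1] 0.08705347533009929
```

View pics/w1.png

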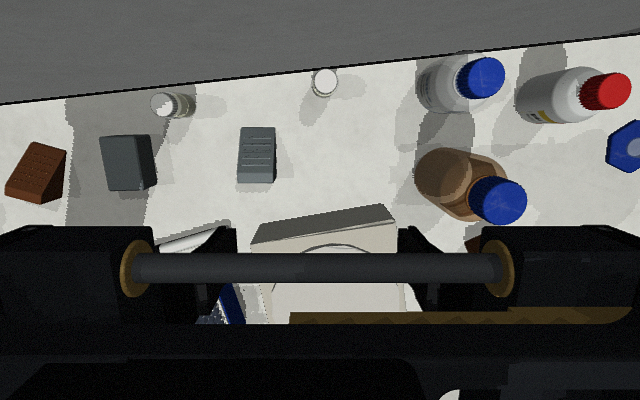

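The wrist view shows the ribbed grey wedge at (257,155), with its thin edge up-image at row ~127. The block is at (128,162), the brown wedge at (37,172).

```bash
python3 - <<'E'
from h import *
im=cv2.imread('pics/w1.png'); d=np.load('pics/w1.npz'); s={'eef_pos':d['p'],'tcp_rot':d['r']}
C=cam('wrist',s); K,Rm,o=C
c=im[110:200,210:310]; cv2.imwrite('pics/c3.png',cv2.resize(c,None,fx=6,fy=6,interpolation=cv2.INTER_CUBIC))
for n,uv,z in [('thin',[[241,127],[275,127]],.001),('backtop',[[237,183],[274,183]],0),('hotplate top corner',[[390,208],[250,243]],.08),('bottle',[[162,104]],.06)]:
    print(n,at_z(C,uv,z).round(4).tolist())
E
```

```text
thin [[0.5177, -0.3516, 0.001], [0.5137, -0.3909, 0.001]]
backtop [[0.4521, -0.3355, 0.0], [0.4474, -0.3805, 0.0]]
hotplate top corner [[0.4268, -0.5034, 0.08], [0.4045, -0.3601, 0.08]]
bottle [[0.5483, -0.2928, 0.06]]
```

View pics/c3.png

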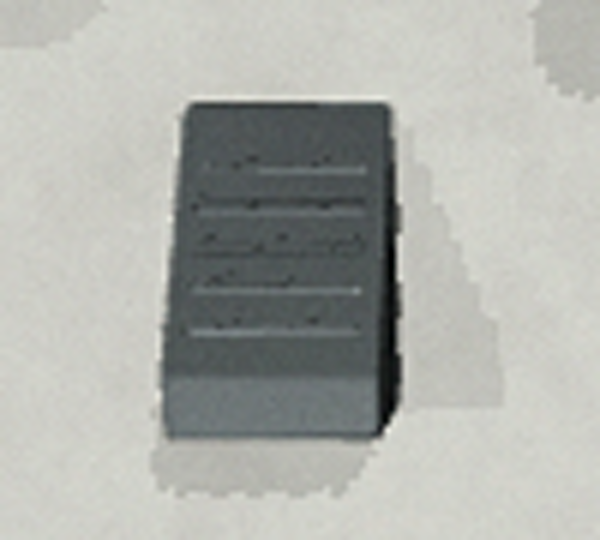

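It is the wedge: ribbed and 39.5 mm wide, thin edge mid at (0.5157, -0.3713), yaw -5.9°, matching the tool yaw. I'll grip at x≈-35 mm, with the tool leaning 5° up-slope so that it stands vertical on the rack.

```bash
python3 -m jog '87 7 -33 30 0 0 0;87 8 -33 30 0 -5 0;87 0 0 40 0 0 0;87 0 0 0 0 0 0' 20; python3 look.py w2;
```

```text
t: 1.45
eef_pos: [0.4891, -0.3628, 0.1214]
tcp_rot: [-3.135, 0.143, 0.129]
ft_force: [-1.4, -0.5, 0.2]
opening: 0.087
1.45 [ 0.4891 -0.3628  0.1214] [[0.992, -0.091, -0.082], [-0.091, -0.996, 0.005], [-0.082, 0.003, -0.997]] [-1.4 -0.5  0.2] 0.08695924011229249
```

View pics/w2.png

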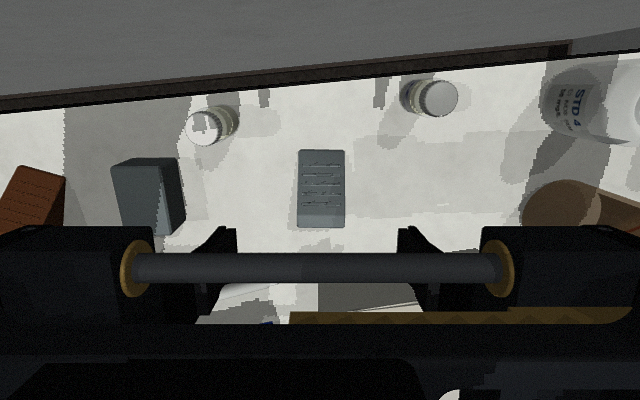

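```bash
python3 - <<'E'
from h import *
d=np.load('pics/w2.npz'); s={'eef_pos':d['p'],'tcp_rot':d['r']}
C=cam('wrist',s)
p=at_z(C,[[301.5,150],[343.5,150]],.001); q=at_z(C,[[297.5,227],[343.5,227]],.034); print(p.round(4),p.mean(0),q.round(4))
E
python3 -m jog '87 0 3 35 0 0 0;87 0 2 35 0 0 0;87 0 0 25 0 0 0;87 0 0 0 0 0 0'
```

```text
[[ 0.5171 -0.3538  0.001 ]
 [ 0.5137 -0.3902  0.001 ]] [ 0.51538475 -0.37201066  0.001     ] [[ 0.4593 -0.3456  0.034 ]
 [ 0.4557 -0.3838  0.034 ]]
t: 1.9
eef_pos: [0.4904, -0.3766, 0.038]
tcp_rot: [3.125, -0.149, -0.092]
ft_force: [0.3, 0.2, 0.5]
opening: 0.0869
```

```bash
cat > go.py <<'E'
import sys
from h import *
s=sense(); M=R.from_rotvec(s['tcp_rot']).as_matrix()
print(s['t'],s['eef_pos'].round(4),'z',M[:,2].round(3),'x',M[:,0].round(3),'F',s['ft_force'].round(1),s['opening'].round(4))
if len(sys.argv)>3:
    t=np.array([float(a) for a in sys.argv[1:4]]); print('tool mm',(M.T@(t-s['eef_pos'])*1e3).round(1))
if len(sys.argv)>5:  # yaw of x deg, lean deg (z toward -x)
    a,l=np.deg2rad([float(v) for v in sys.argv[4:6]])
    x=np.array([np.cos(a),np.sin(a),0]); z=np.array([-np.sin(l)*np.cos(a),-np.sin(l)*np.sin(a),-np.cos(l)])
    x=x*np.cos(l)+np.array([0,0,-np.sin(l)]); D=np.c_[x,np.cross(z,x),z]
    print('turn',np.rad2deg(R.from_matrix(M.T@D).as_rotvec()).round(1))
E
python3 go.py .479 -.368 .0045 -5.5 5
```

```text
Traceback (most recent call last):
  File "go.py", line 4, in <module>
    print(s['t'],s['eef_pos'].round(4),'z',M[:,2].round(3),'x',M[:,0].round(3),'F',s['ft_force'].round(1),s['opening'].round(4))
                                                                                                          ^^^^^^^^^^^^^^^^^^
AttributeError: 'float' object has no attribute 'round'
```

```bash
sed -i "s/s\['opening'\].round(4)/round(s['opening'],4)/" go.py; python3 go.py .479 -.368 .0045 -5.5 5
```

```text
1.9 [ 0.4904 -0.3766  0.038 ] z [-0.059 -0.009 -0.998] x [ 0.994 -0.096 -0.058] F [0.3 0.2 0.5] 0.0869
tool mm [-10.2  -8.   34. ]
turn [ 0.8 -1.7 -0. ]
```

```bash
python3 -m jog '87 -8 -8 5 1 -2 0;87 0 0 0 0 0 0'; python3 go.py .479 -.368 .0045 -5.5 5
```

```text
t: 2.1
eef_pos: [0.4847, -0.3718, 0.0383]
tcp_rot: [-3.131, 0.156, 0.137]
ft_force: [-0.2, -0.1, 0.0]
opening: 0.0871
2.1 [ 0.4847 -0.3718  0.0383] z [-0.087  0.008 -0.996] x [ 0.991 -0.099 -0.087] F [-0.2 -0.1  0. ] 0.0871
tool mm [-3.1 -3.2 34.2]
turn [ 0.  -0.  -0.2]
```

```bash
python3 -m jog '87 -3 -4 15 0 0 0;87 -1 -2 15 0 0 0;87 0 0 6 0 0 0;87 0 0 0 0 0 0'; python3 go.py .479 -.368 .0045 -5.5 5
```

```text
t: 2.5
eef_pos: [0.4849, -0.3729, 0.0127]
tcp_rot: [3.128, -0.162, -0.107]
ft_force: [-0.3, -0.1, -0.4]
opening: 0.0871
2.5 [ 0.4849 -0.3729  0.0127] z [-0.068 -0.004 -0.998] x [ 0.992 -0.104 -0.067] F [-0.3 -0.1 -0.4] 0.0871
tool mm [-5.8 -4.3  8.6]
turn [ 0.6 -1.1 -0.5]
```

```bash
python3 -m jog '87 -8 -7 5 0 -1 0;87 -4 -3 5 0 0 0;87 0 0 0 0 0 0'; python3 go.py .479 -.368 .0045 -5.5 5
```

```text
t: 2.8
eef_pos: [0.4742, -0.3627, 0.0061]
tcp_rot: [3.125, -0.164, -0.128]
ft_force: [-0.4, -0.1, 0.1]
opening: 0.0871
2.8 [ 0.4742 -0.3627  0.0061] z [-0.082 -0.006 -0.997] x [ 0.991 -0.105 -0.081] F [-0.4 -0.1  0.1] 0.0871
tool mm [5.4 4.7 1.2]
turn [ 0.8 -0.3 -0.5]
```

```bash
python3 -m jog '87 2 3 1 0 0 0;87 0 0 0 0 0 0;87 0 0 0 0 0 0'; python3 go.py .479 -.368 .0045 -5.5 5;python3 go.py .479 -.368 .0045 -5.5 5
```

```text
t: 3.1
eef_pos: [0.4764, -0.3662, 0.0054]
tcp_rot: [3.124, -0.163, -0.127]
ft_force: [-0.4, -0.5, -0.1]
opening: 0.0866
3.1 [ 0.4764 -0.3662  0.0054] z [-0.081 -0.006 -0.997] x [ 0.991 -0.104 -0.08 ] F [-0.4 -0.5 -0.1] 0.0866
tool mm [2.8 1.5 0.6]
turn [ 0.8 -0.4 -0.5]
3.1 [ 0.4764 -0.3662  0.0054] z [-0.081 -0.006 -0.997] x [ 0.991 -0.104 -0.08 ] F [-0.4 -0.5 -0.1] 0.0866
tool mm [2.8 1.5 0.6]
turn [ 0.8 -0.4 -0.5]
```

```bash
python3 -m jog '38 2 1 0 0 0 0;30 0 0 0 0 0 0;30 0 0 0 0 0 0;30 0 0 0 0 0 0;30 0 0 0 0 0 0' 25; python3 go.py
```

```text
t: 3.6
eef_pos: [0.4787, -0.3679, 0.0052]
tcp_rot: [3.124, -0.163, -0.126]
ft_force: [-0.2, -0.3, -0.6]
opening: 0.055
3.6 [ 0.4787 -0.3679  0.0052] z [-0.081 -0.007 -0.997] x [ 0.991 -0.105 -0.08 ] F [-0.2 -0.3 -0.6] 0.055
```

```bash
python3 -m jog '30 0 0 0 0 0 0;30 0 0 0 0 0 0;30 0 0 0 0 0 0;30 0 0 0 0 0 0;30 0 0 0 0 0 0' 25; python3 look.py w3
```

```text
t: 4.1
eef_pos: [0.4787, -0.3678, 0.0052]
tcp_rot: [3.124, -0.163, -0.126]
ft_force: [0.5, -0.5, -0.7]
opening: 0.0398
4.1 [ 0.4787 -0.3678  0.0052] [[0.991, -0.104, -0.081], [-0.104, -0.995, -0.006], [-0.08, 0.015, -0.997]] [ 0.5 -0.5 -0.7] 0.03979681461375056
```

View pics/w3.png

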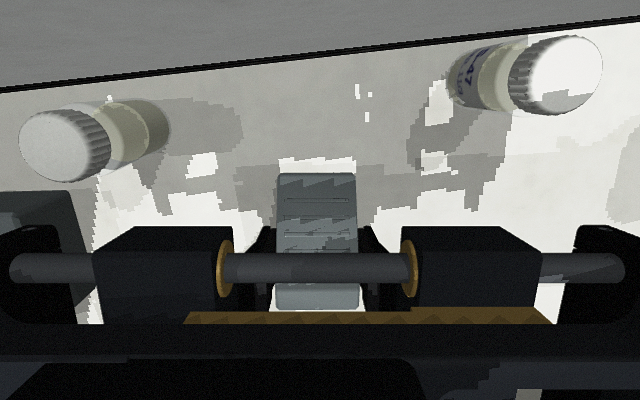

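Gripped, opening 39.8 mm. Next I'll lift, carry, and test the near reach at a safe height.

```bash
python3 - <<'E'
from h import *
d=np.load('pics/w3.npz'); s={'eef_pos':d['p'],'tcp_rot':d['r']}
C=cam('wrist',s)
p=at_z(C,[[277,172.5],[355.5,172.5]],.001); print(p.round(4),p.mean(0).round(4))
M=R.from_rotvec(s['tcp_rot']).as_matrix(); print((M.T@(p.mean(0)-s['eef_pos'])*1e3).round(1))
E
python3 -m jog '30 0 0 -20 0 0 0;30 0 0 -40 0 0 0;30 0 0 -45 0 0 0;30 0 0 -45 0 0 0;30 0 0 0 0 0 0'; python3 go.py .41 .079 .15 0 0
```

```text
[[ 0.5183 -0.3527  0.001 ]
 [ 0.5139 -0.3931  0.001 ]] [ 0.5161 -0.3729  0.001 ]
[38.   1.1  1.1]
t: 4.65
eef_pos: [0.4898, -0.3659, 0.1572]
tcp_rot: [3.127, -0.163, -0.136]
ft_force: [0.4, -0.4, -1.1]
opening: 0.0399
4.65 [ 0.4898 -0.3659  0.1572] z [-0.087 -0.003 -0.996] x [ 0.991 -0.104 -0.086] F [ 0.4 -0.4 -1.1] 0.0399
tool mm [-124.8 -434.3   13. ]
turn [ 0.4  5.  -6. ]
```

```bash
python3 -m jog '30 0 -45 0 0 0 0;30 0 -45 0 0 0 0;30 0 -45 0 0 1 -1;30 0 -45 0 0 1 -1;30 0 -45 0 0 1 -1;30 0 -45 0 0 1 -1;30 0 -45 0 0 1 -2;30 0 -45 0 0 0 0'; python3 go.py .41 .079 .13 0 0
```

```text
t: 5.45
eef_pos: [0.514, -0.0047, 0.1494]
tcp_rot: [3.127, -0.019, 0.005]
ft_force: [1.7, 1.1, 0.3]
opening: 0.0399
5.45 [ 0.514  -0.0047  0.1494] z [ 0.003 -0.014 -1.   ] x [ 1.    -0.012  0.003] F [1.7 1.1 0.3] 0.0399
tool mm [-105.1  -82.7   17.9]
turn [ 0.8 -0.2 -0.7]
```

```bash
python3 -m jog '30 -25 -40 0 0 0 0;30 -40 -35 0 0 0 0;30 -40 0 0 0 0 0;30 0 0 0 0 0 0'; python3 go.py .39 .079 .10 0 0
```

```text
t: 5.85
eef_pos: [0.4064, 0.0792, 0.1454]
tcp_rot: [3.13, 0.004, -0.0]
ft_force: [0.7, -0.8, -0.7]
opening: 0.0402
5.85 [0.4064 0.0792 0.1454] z [-0.    -0.012 -1.   ] x [ 1.     0.003 -0.   ] F [ 0.7 -0.8 -0.7] 0.0402
tool mm [-16.4  -0.4  45.4]
turn [0.7 0.  0.2]
```

```bash
python3 -m jog '30 -15 0 5 0 0 0;30 -10 0 5 0 0 0;30 0 0 0 0 0 0'; python3 go.py .385 .079 .10 0 0; python3 look.py w4; python3 - <<'E'
from h import *
im=grab_frame('scene'); cv2.imwrite('pics/s4.png',cv2.resize(im[230:370,165:325,::-1],None,fx=5,fy=4.2*5/4.2))
print(sense()['q'].round(2))
E
```

```text
t: 6.15
eef_pos: [0.3799, 0.0788, 0.1344]
tcp_rot: [3.129, 0.006, 0.0]
ft_force: [1.3, -0.4, -1.1]
opening: 0.04
6.15 [0.3799 0.0788 0.1344] z [ 0.    -0.012 -1.   ] x [1.    0.004 0.   ] F [ 1.3 -0.4 -1.1] 0.04
tool mm [ 5.1 -0.6 34.4]
turn [ 0.7 -0.   0.2]
6.15 [0.3799 0.0788 0.1344] [[1.0, 0.004, 0.0], [0.004, -1.0, -0.012], [0.0, 0.012, -1.0]] [ 1.3 -0.4 -1.1] 0.03998082567959188
[-0.03  0.14 -0.31  2.25  0.08  0.77 -1.96]
```

View pics/w4.png

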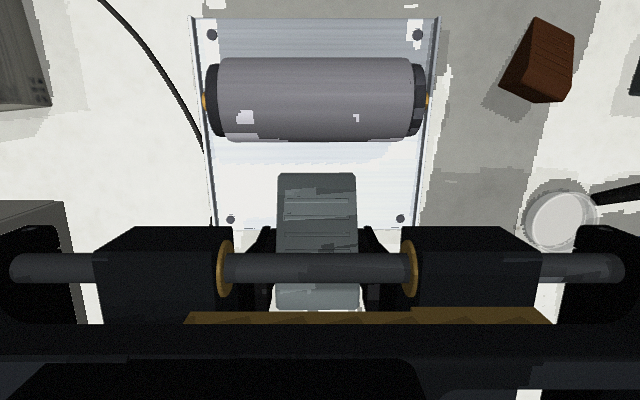

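```bash
python3 - <<'E'
import cv2
im=cv2.imread('pics/s4.png'); cv2.imwrite('pics/s4b.png',cv2.resize(im,(640,560)))
E
```

```text
(no output)
```

View pics/s4b.png

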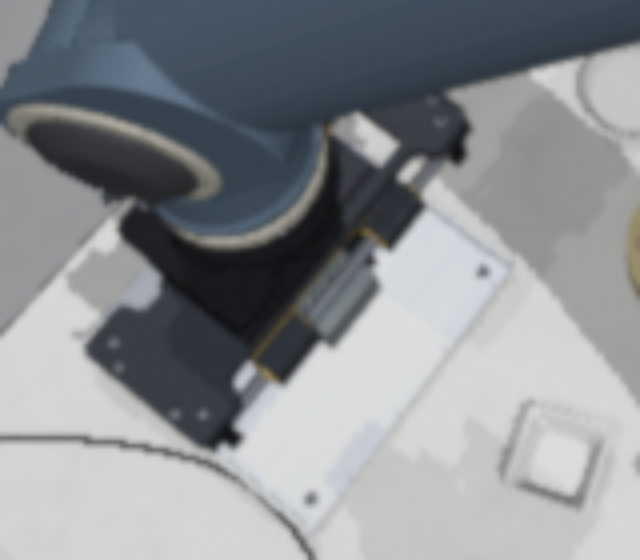

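The wedge is held squarely and points at the cartridge's low side. The cartridge is at rows 57–142, cols 203–430; the far rack corners are at (192,17) and (440,17). I'll refine the rack and cartridge positions from this view.

```bash
python3 - <<'E'
from h import *
from scipy.optimize import least_squares
d=np.load('pics/w4.npz'); s={'eef_pos':d['p'],'tcp_rot':d['r']}
C=cam('wrist',s)
print('corners',at_z(C,[[192,17],[440,17]],.028).round(4).tolist())
print('dots far',at_z(C,[[212,35],[418,35]],.023).round(4).tolist(),'near',at_z(C,[[231,219],[400,219]],.010).round(4).tolist())
print('cart ends',at_z(C,[[203,101],[430,101]],.048).round(4).tolist())
# tangents: cylinder axis along y, r=.03 at z=.0485
o,D=ray(C,[[316,57],[316,142]])
n=[np.array([d_[2],-d_[0]])/np.hypot(d_[0],d_[2]) for d_ in D]
f=lambda p:[(abs(np.dot(n_,p-o[[0,2]]))-.03)*1e3 for n_ in n]
r=least_squares(f,[.457,.048]);print('cart x z',r.x.round(4),r.fun)
# thin edge in tool
th=[[277,173],[356,173]]
M=R.from_rotvec(s['tcp_rot']).as_matrix()
p=at_z(C,th,s['eef_pos'][2]-.0);print(p.round(4))
E
```

```text
corners [[0.5173, 0.1707, 0.028], [0.5186, -0.0169, 0.028]]
dots far [[0.5061, 0.1581, 0.023], [0.5071, -0.0027, 0.023]] near [[0.3512, 0.1564, 0.01], [0.3511, -0.0029, 0.01]]
cart ends [[0.456, 0.1611, 0.048], [0.4567, -0.008, 0.048]]
cart x z [0.4563 0.0484] [ 1.04083409e-14 -1.04083409e-14]
[[0.4177 0.0982 0.1344]
 [0.4177 0.0575 0.1344]]
```

```bash
python3 -m jog '30 -1 -1 35 0.7 0 0;30 0 0 35 0 0 0;30 0 0 20 0 0 0;30 0 0 0 0 0 0'; python3 go.py .379 .078 .0175 0 0
```

```text
t: 6.65
eef_pos: [0.3888, 0.0801, 0.0443]
tcp_rot: [-3.138, 0.003, -0.019]
ft_force: [-2.2, 0.5, -1.7]
opening: 0.0396
6.65 [0.3888 0.0801 0.0443] z [ 0.012  0.004 -1.   ] x [ 1.    -0.002  0.012] F [-2.2  0.5 -1.7] 0.0396
tool mm [-10.1   2.2  26.7]
turn [-0.2 -0.7 -0.1]
```

```bash
python3 -m jog '30 -10 2 0 0 -0.7 0;30 0 0 0 0 0 0'; python3 go.py .379 .078 .0175 0 0; python3 look.py w5
```

```text
t: 6.85
eef_pos: [0.38, 0.0782, 0.045]
tcp_rot: [-3.137, 0.004, -0.0]
ft_force: [0.2, -0.6, -0.1]
opening: 0.0398
6.85 [0.38   0.0782 0.045 ] z [ 0.     0.004 -1.   ] x [ 1.    -0.003  0.   ] F [ 0.2 -0.6 -0.1] 0.0398
tool mm [-1.   0.3 27.5]
turn [-0.3 -0.  -0.2]
6.85 [0.38   0.0782 0.045 ] [[1.0, -0.003, 0.0], [-0.003, -1.0, 0.004], [0.0, -0.004, -1.0]] [ 0.2 -0.6 -0.1] 0.03980005114020717
```

View pics/w5.png

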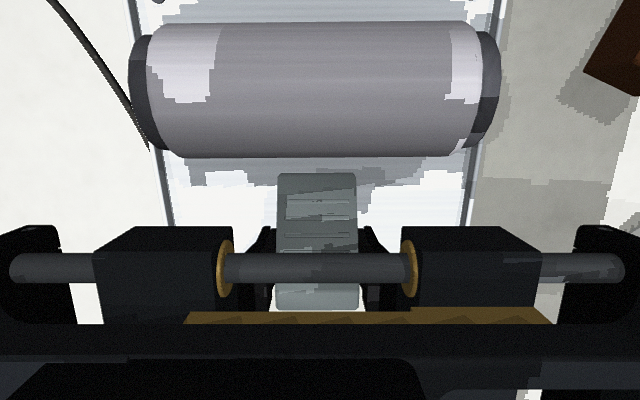

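Clear: the wedge's thin edge (row 173) is short of the cartridge's lower outline (row 157). I'll lower it onto the plate in small steps.

```bash
python3 -m jog '30 -1 0 10 0 0 0;30 -1 0 10 0 0 0;30 0 0 0 0 0 0'; python3 go.py .379 .078 .0175 0 0
```

```text
t: 7.2
eef_pos: [0.382, 0.0791, 0.0261]
tcp_rot: [-3.135, 0.006, -0.015]
ft_force: [-0.0, 0.3, -0.7]
opening: 0.0396
7.2 [0.382  0.0791 0.0261] z [ 0.01   0.007 -1.   ] x [ 1.    -0.004  0.01 ] F [-0.   0.3 -0.7] 0.0396
tool mm [-3.   1.2  8.6]
turn [-0.4 -0.6 -0.2]
```

```bash
python3 -m jog '30 -2 1 5 -0.4 -0.6 0;30 0 0 3 0 0 0;30 0 0 0 0 0 0'; python3 go.py .379 .078 .0175 0 0
```

```text
t: 7.5
eef_pos: [0.3799, 0.0783, 0.0173]
tcp_rot: [3.141, -0.005, -0.003]
ft_force: [0.3, 0.3, -1.6]
opening: 0.04
7.5 [0.3799 0.0783 0.0173] z [-0.002 -0.001 -1.   ] x [ 1.    -0.003 -0.002] F [ 0.3  0.3 -1.6] 0.04
tool mm [-0.9  0.3 -0.2]
turn [ 0.1  0.1 -0.2]
```

```bash
python3 -m jog '30 0 0 1.5 0 0 0;30 0 0 0 0 0 0'; python3 go.py;  python3 -m jog '30 0 0 1.5 0 0 0;30 0 0 0 0 0 0'; python3 go.py
```

```text
t: 7.7
eef_pos: [0.3806, 0.0785, 0.0166]
tcp_rot: [3.14, -0.004, -0.001]
ft_force: [-0.8, -0.6, -0.5]
opening: 0.039
7.7 [0.3806 0.0785 0.0166] z [-0.001 -0.001 -1.   ] x [ 1.    -0.003 -0.001] F [-0.8 -0.6 -0.5] 0.039
t: 7.9
eef_pos: [0.3811, 0.0787, 0.0169]
tcp_rot: [3.139, -0.004, 0.0]
ft_force: [0.1, -0.9, -1.0]
opening: 0.0398
7.9 [0.3811 0.0787 0.0169] z [ 0.    -0.002 -1.   ] x [ 1.    -0.003  0.   ] F [ 0.1 -0.9 -1. ] 0.0398
```

```bash
python3 -m jog '30 -1 0 3 0 0 0;30 0 0 0 0 0 0'; python3 go.py;  python3 -m jog '30 -1 0 2 0 0 0;30 -1 0 2 0 0 0;30 0 0 0 0 0 0'; python3 go.py
```

```text
t: 8.1
eef_pos: [0.3822, 0.0789, 0.0161]
tcp_rot: [3.139, -0.004, 0.007]
ft_force: [0.5, 0.4, -0.2]
opening: 0.0397
8.1 [0.3822 0.0789 0.0161] z [ 0.004 -0.003 -1.   ] x [ 1.    -0.003  0.004] F [ 0.5  0.4 -0.2] 0.0397
t: 8.4
eef_pos: [0.3831, 0.0792, 0.0159]
tcp_rot: [3.138, -0.005, 0.016]
ft_force: [0.3, -0.1, -0.6]
opening: 0.0398
8.4 [0.3831 0.0792 0.0159] z [ 0.01  -0.004 -1.   ] x [ 1.    -0.003  0.01 ] F [ 0.3 -0.1 -0.6] 0.0398
```

```bash
python3 - <<'E'
from h import *
s=sense(); print(s['q'].round(3),s['wrist_torque'].round(2))
im=grab_frame('side'); cv2.imwrite('pics/sd1.png',cv2.resize(im[110:240,200:360,::-1],None,fx=4.5,fy=4.5))
E
python3 look.py w6
```

```text
[-0.115  0.37  -0.237  2.349  0.221  0.433 -2.11 ] [0.08 0.02 0.05]
8.45 [0.3832 0.0792 0.0157] [[1.0, -0.003, 0.01], [-0.003, -1.0, -0.004], [0.01, 0.004, -1.0]] [ 0.6  0.1 -1.5] 0.03983681747925816
```

View pics/sd1.png

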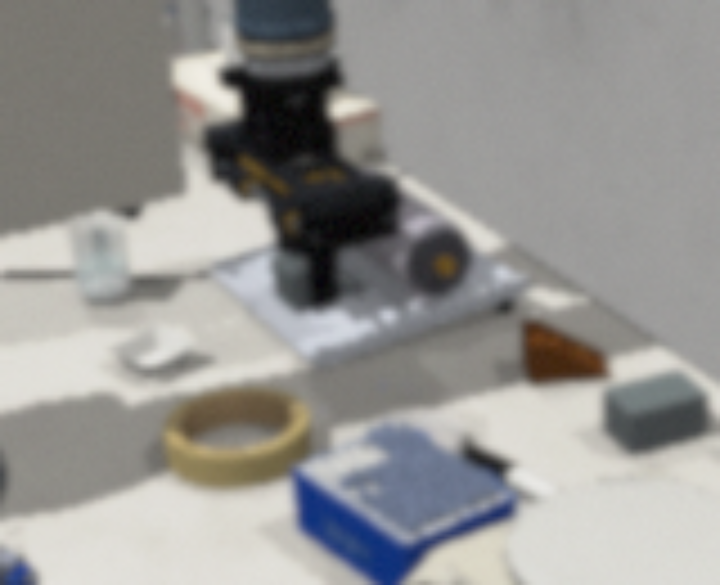

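View pics/w6.png

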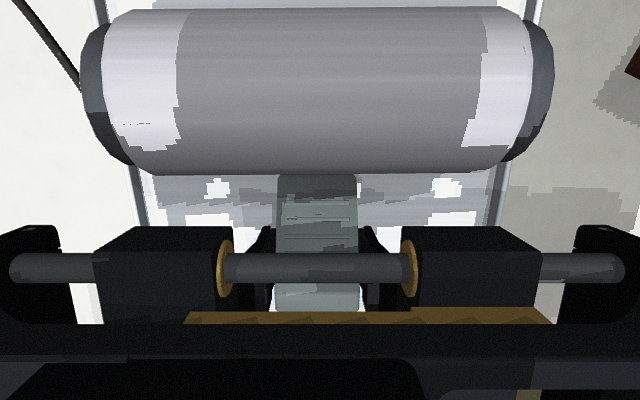

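```bash
python3 -m jog '30 6 0 1 0 -0.6 0;30 6 0 1 0 0 0;30 0 0 0 0 0 0'; python3 go.py .391 .078 .018 0 0;  python3 -m jog '30 0 1 3 0 0 0;30 0 0 0 0 0 0'; python3 go.py .391 .078 .018 0 0
```

```text
t: 8.8
eef_pos: [0.3839, 0.0792, 0.0136]
tcp_rot: [3.132, -0.002, -0.036]
ft_force: [0.9, -0.1, 1.5]
opening: 0.0399
8.8 [0.3839 0.0792 0.0136] z [-0.023 -0.009 -1.   ] x [ 1.    -0.002 -0.023] F [ 0.9 -0.1  1.5] 0.0399
tool mm [ 7.   1.3 -4.6]
turn [ 0.5  1.3 -0.1]
t: 9.0
eef_pos: [0.3838, 0.0794, 0.0134]
tcp_rot: [3.131, -0.001, -0.037]
ft_force: [-0.5, -2.0, 0.3]
opening: 0.0402
9.0 [0.3838 0.0794 0.0134] z [-0.024 -0.01  -1.   ] x [ 1.    -0.001 -0.024] F [-0.5 -2.   0.3] 0.0402
tool mm [ 7.1  1.4 -4.8]
turn [ 0.6  1.4 -0. ]
```

```bash
python3 look.py w7; python3 - <<'E'
import cv2,numpy as np
a=cv2.imread('pics/w6.png')[150:330,220:420];b=cv2.imread('pics/w7.png')[150:330,220:420]
cv2.imwrite('pics/cmp.png',cv2.resize(np.hstack([a,b]),None,fx=2,fy=2))
E
```

```text
9.0 [0.3838 0.0794 0.0134] [[1.0, -0.0, -0.024], [-0.001, -1.0, -0.01], [-0.024, 0.01, -1.0]] [-0.5 -2.   0.3] 0.04016594342173476
```

View pics/cmp.png

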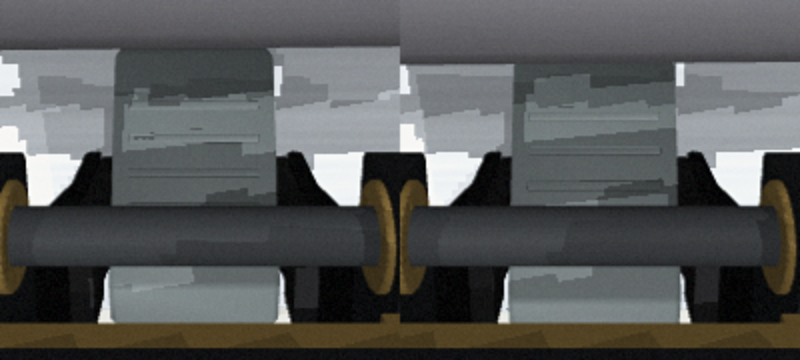

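```bash
python3 -m jog '30 8 1 -3 0 1.4 0;30 0 0 0 0 0 0'; python3 go.py .391 .078 .018 0 0; python3 look.py w8; python3 -c "
from h import *
print(sense()['q'].round(3))"
```

```text
t: 9.25
eef_pos: [0.3919, 0.0783, 0.0155]
tcp_rot: [3.132, -0.001, 0.002]
ft_force: [0.1, 0.3, -1.1]
opening: 0.0397
9.25 [0.3919 0.0783 0.0155] z [ 0.001 -0.01  -1.   ] x [ 1.    -0.     0.001] F [ 0.1  0.3 -1.1] 0.0397
tool mm [-0.9  0.3 -2.5]
turn [ 0.6 -0.1 -0. ]
9.25 [0.3919 0.0783 0.0155] [[1.0, -0.0, 0.001], [-0.0, -1.0, -0.01], [0.001, 0.01, -1.0]] [ 0.1  0.3 -1.1] 0.03968447412229056
[-0.111  0.384 -0.235  2.325  0.222  0.455 -2.101]
```

View pics/w8.png

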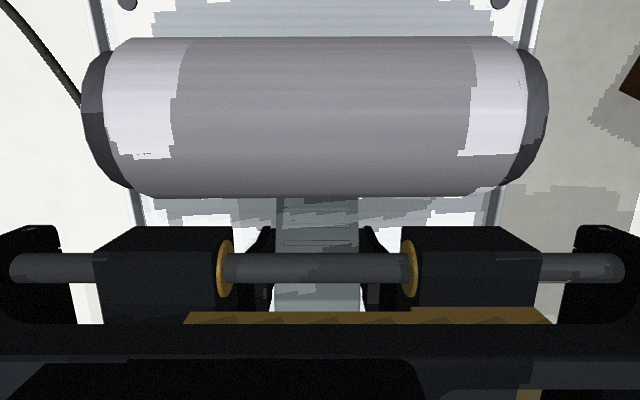

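```bash
python3 - <<'E'
from h import *
from scipy.optimize import least_squares
d=np.load('pics/w8.npz'); s={'eef_pos':d['p'],'tcp_rot':d['r']}
C=cam('wrist',s)
o,D=ray(C,[[316,38],[316,198]])
n=[np.array([d_[2],-d_[0]])/np.hypot(d_[0],d_[2]) for d_ in D]
f=lambda p:[(abs(np.dot(n_,p-o[[0,2]]))-.03)*1e3 for n_ in n]
r=least_squares(f,[.457,.048]);print('cart x z',r.x.round(4))
E
python3 -m jog '48 0 0 0 0 0 0;48 0 0 0 0 0 0;48 0 0 0 0 0 0'; python3 go.py .391 .078 .018 0 0; python3 look.py w9
```

```text
cart x z [0.4559 0.0477]
t: 9.6
eef_pos: [0.391, 0.078, 0.0145]
tcp_rot: [3.131, -0.001, -0.002]
ft_force: [0.9, 0.9, -0.5]
opening: 0.0472
9.6 [0.391  0.078  0.0145] z [-0.002 -0.01  -1.   ] x [ 1.    -0.001 -0.002] F [ 0.9  0.9 -0.5] 0.0472
tool mm [-0.   0.  -3.5]
turn [ 0.6  0.1 -0. ]
9.6 [0.391  0.078  0.0145] [[1.0, -0.001, -0.002], [-0.001, -1.0, -0.01], [-0.002, 0.01, -1.0]] [ 0.9  0.9 -0.5] 0.04723535343681757
```

View pics/w9.png

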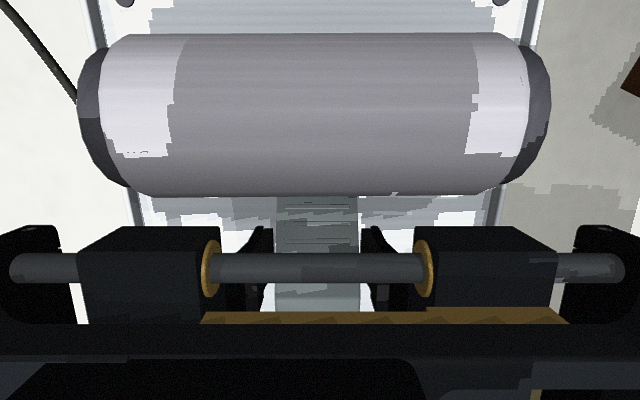

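```bash
python3 -m jog '48 0 0 -3 0.6 0 0;30 0 0 0 0 0 0;30 0 0 0 0 0 0;30 0 0 0 0 0 0;30 0 0 0 0 0 0' 25; python3 go.py .40 .078 .018 0 0; python3 look.py w10
```

```text
t: 10.15
eef_pos: [0.3909, 0.0779, 0.0177]
tcp_rot: [-3.14, 0.002, 0.003]
ft_force: [0.8, -0.6, -0.7]
opening: 0.0401
10.15 [0.3909 0.0779 0.0177] z [-0.002  0.001 -1.   ] x [ 1.    -0.001 -0.002] F [ 0.8 -0.6 -0.7] 0.0401
tool mm [ 9.1 -0.2 -0.3]
turn [-0.1  0.1 -0.1]
10.15 [0.3909 0.0779 0.0177] [[1.0, -0.001, -0.002], [-0.001, -1.0, 0.001], [-0.002, -0.001, -1.0]] [ 0.8 -0.6 -0.7] 0.040126811980383245
```

View pics/w10.png

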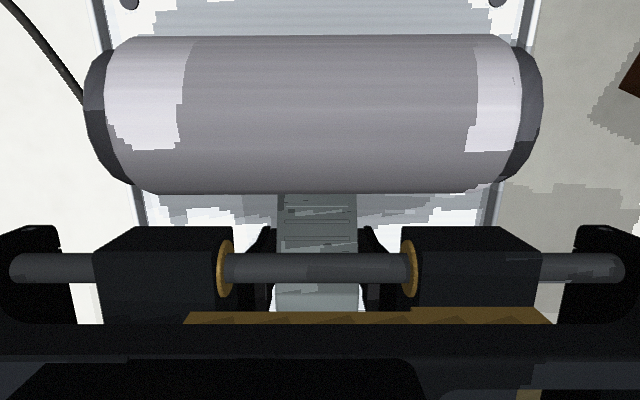

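```bash
python3 -m jog '30 6 0 -0.5 0 0 0;30 6 0 -0.5 0 0 0;30 6 0 -0.5 0 0 0;30 0 0 0 0 0 0'; python3 go.py .411 .078 .0195 0 0
```

```text
t: 10.6
eef_pos: [0.3996, 0.0762, 0.0189]
tcp_rot: [3.135, 0.002, -0.033]
ft_force: [1.1, 0.5, 1.1]
opening: 0.0396
10.6 [0.3996 0.0762 0.0189] z [-0.021 -0.006 -1.   ] x [ 1.     0.001 -0.021] F [1.1 0.5 1.1] 0.0396
tool mm [11.4 -1.7 -0.9]
turn [0.3 1.2 0.1]
```

```bash
python3 -m jog '30 6 -1 -0.8 0 0.8 0;30 6 -1 -0.5 0 0.4 0;30 6 0 -0.5 0 0.3 0;30 0 0 0 0 0 0'; python3 go.py .42 .078 .0202 0 0; python3 look.py w11
```

```text
t: 11.0
eef_pos: [0.4181, 0.0783, 0.0203]
tcp_rot: [3.135, 0.003, 0.007]
ft_force: [-0.4, -0.2, 2.6]
opening: 0.04
11.0 [0.4181 0.0783 0.0203] z [ 0.005 -0.007 -1.   ] x [1.    0.002 0.005] F [-0.4 -0.2  2.6] 0.04
tool mm [1.9 0.3 0.1]
turn [ 0.4 -0.3  0.1]
11.0 [0.4181 0.0783 0.0203] [[1.0, 0.002, 0.005], [0.002, -1.0, -0.007], [0.005, 0.007, -1.0]] [-0.4 -0.2  2.6] 0.04000748725225666
```

View pics/w11.png

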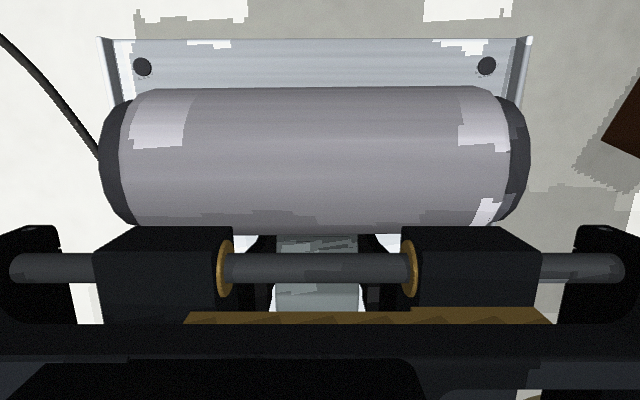

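```bash
cat > cart.py <<'E'
import sys
from h import *
from scipy.optimize import least_squares
f,r0,r1=sys.argv[1],float(sys.argv[2]),float(sys.argv[3])
d=np.load(f'pics/{f}.npz'); s={'eef_pos':d['p'],'tcp_rot':d['r']}
C=cam('wrist',s)
o,D=ray(C,[[316,r0],[316,r1]])
n=[np.array([q[2],-q[0]])/np.hypot(q[0],q[2]) for q in D]
g=lambda p:[(abs(np.dot(n_,p-o[[0,2]]))-.03)*1e3 for n_ in n]
r=least_squares(g,[.46,.048]);print('cart x z',r.x.round(4))
# z-constrained using far tangent only: x from each
for n_,sg in zip(n,(1,-1)):
    h=least_squares(lambda x:[(abs(np.dot(n_,np.array([x[0],.0484+(x[0]-.4563)*.0875])-o[[0,2]]))-.03)*1e3],[.4563-0.0]);print(h.x.round(4))
if len(sys.argv)>4:
    dots=np.array([float(v) for v in sys.argv[4:8]]).reshape(2,2); print('far dots',at_z(C,dots,.023).round(4).tolist())
E
python3 cart.py w4 57 142 212 35 418 35; python3 cart.py w8 37.5 197;python3 cart.py w11 87 235 142 67 487 66
```

```text
cart x z [0.4563 0.0484]
[0.4563]
[0.4563]
far dots [[0.5061, 0.1581, 0.023], [0.5072, -0.0027, 0.023]]
cart x z [0.4562 0.0472]
[0.4559]
[0.4565]
cart x z [0.4655 0.0499]
[0.4655]
[0.4652]
far dots [[0.5064, 0.1587, 0.023], [0.5073, -0.0026, 0.023]]
```

The cartridge has moved from x = 0.4563 to 0.4655 (+9 mm, rack x ≈ 0.036). I'll release and check.

```bash
python3 -m jog '55 0 0 0 0 0 0;55 0 0 0 0 0 0;55 0 0 0 0 0 0;55 0 0 0 0 0 0'; python3 look.py w12
```

```text
t: 11.45
eef_pos: [0.4195, 0.0786, 0.0205]
tcp_rot: [3.136, 0.003, 0.012]
ft_force: [-0.2, -1.1, -1.0]
opening: 0.054
11.45 [0.4195 0.0786 0.0205] [[1.0, 0.002, 0.008], [0.002, -1.0, -0.006], [0.008, 0.006, -1.0]] [-0.2 -1.1 -1. ] 0.054001459327213626
```

View pics/w12.png

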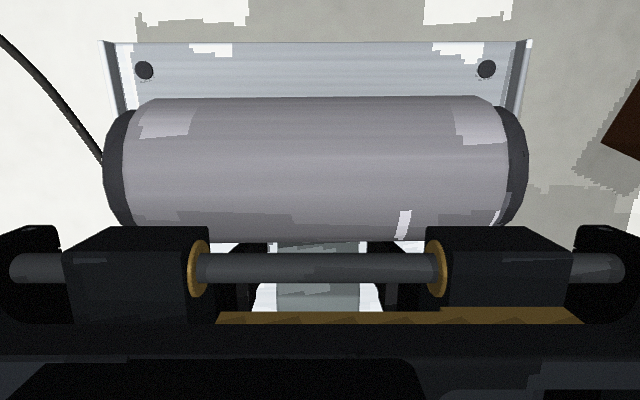

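```bash
python3 cart.py w12 96 242 144 70 487 69; python3 -m jog '55 0 0 -5 0 0 0;55 0 0 -15 0 0 0;55 -2 0 -30 0 0 0;55 -2 0 -40 0 0 0;55 0 0 -20 0 0 0;55 0 0 0 0 0 0'; python3 look.py w13
```

```text
cart x z [0.4634 0.0496]
[0.4635]
[0.4632]
far dots [[0.5065, 0.1585, 0.023], [0.5073, -0.0027, 0.023]]
t: 12.1
eef_pos: [0.4137, 0.0794, 0.1351]
tcp_rot: [3.136, 0.004, 0.008]
ft_force: [0.3, 0.1, -1.1]
opening: 0.0551
12.1 [0.4137 0.0794 0.1351] [[1.0, 0.002, 0.005], [0.002, -1.0, -0.006], [0.005, 0.006, -1.0]] [ 0.3  0.1 -1.1] 0.055121793259643
```

View pics/w13.png

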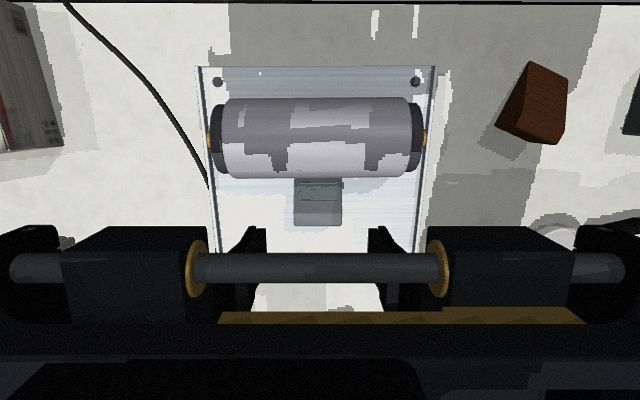

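The wedge sits at (318,203) centred under the cartridge's low side, which spans rows ~97–178. The gripper is clear. Measuring the final poses.

```bash
python3 cart.py w13 97 179 217 82 415 81; python3 - <<'E'
from h import *
im=cv2.imread('pics/w13.png'); cv2.imwrite('pics/c13.png',cv2.resize(im[85:245,190:450],None,fx=3,fy=3,interpolation=cv2.INTER_CUBIC))
E
python3 - <<'E'
from h import *
s=sense(); C=cam('wrist',s); grab_frame('wrist')
for l in ('cartridge','chock'):
    for r in silhouettes('wrist',l):
        v,u=np.nonzero(r['mask']); print(l,r['score'],r['uv'],u.min(),u.max(),v.min(),v.max())
E
```

```text
cart x z [0.4631 0.0545]
[0.4634]
[0.462]
far dots [[0.5062, 0.1586, 0.023], [0.5075, -0.0021, 0.023]]
cartridge 0.62 [319.4, 135.7] 206 426 96 177
chock 0.87 [315.8, 200.4] 292 341 176 226
chock 0.67 [537.9, 105.8] 495 568 59 143
```

View pics/c13.png

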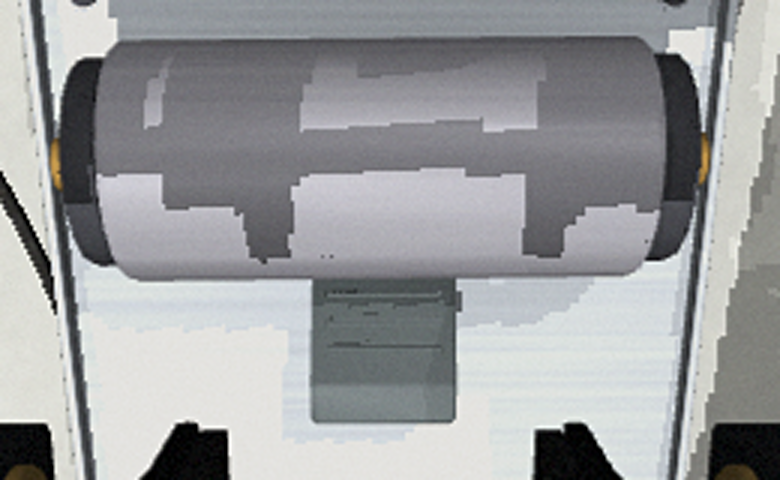

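```bash
python3 -m jog '55 0 0 0 0 0 0;55 0 0 0 0 0 0;55 0 0 0 0 0 0;55 0 0 0 0 0 0;55 0 0 0 0 0 0;55 0 0 0 0 0 0;55 0 0 0 0 0 0;55 0 0 0 0 0 0'; python3 look.py w14; python3 - <<'E'
from h import *
for f in ('w13','w14'):
    d=np.load(f'pics/{f}.npz'); C=cam('wrist',{'eef_pos':d['p'],'tcp_rot':d['r']}); print(f,d['p'].round(4))
    print('back top',at_z(C,[[294,225.5],[341.5,225.5]],.045).round(4).tolist(),'ends',at_z(C,[[206,138],[426,138]],.049).round(4).tolist())
a=cv2.imread('pics/w13.png').astype(int);b=cv2.imread('pics/w14.png').astype(int)
for n,y0,y1,x0,x1 in (('cart',95,180,215,420),('wedge',175,230,285,350),('rack',65,95,200,440)):
    sh=cv2.phaseCorrelate(a[y0:y1,x0:x1].mean(2),b[y0:y1,x0:x1].mean(2)); print(n,np.round(sh[0],2))
E
python3 cart.py w14 97 178 217 82 415 81
```

```text
t: 13.1
eef_pos: [0.4085, 0.0783, 0.1277]
tcp_rot: [3.133, 0.005, -0.018]
ft_force: [-0.2, -0.4, 0.9]
opening: 0.055
13.1 [0.4085 0.0783 0.1277] [[1.0, 0.003, -0.011], [0.003, -1.0, -0.008], [-0.012, 0.008, -1.0]] [-0.2 -0.4  0.9] 0.05497949333029579
w13 [0.4137 0.0794 0.1351]
back top [[0.3912, 0.0966, 0.045], [0.3912, 0.0569, 0.045]] ends [[0.4632, 0.1625, 0.049], [0.4636, -0.0061, 0.049]]
w14 [0.4085 0.0783 0.1277]
back top [[0.3872, 0.0947, 0.045], [0.3872, 0.0561, 0.045]] ends [[0.4573, 0.1583, 0.049], [0.4577, -0.0047, 0.049]]
cart [0.44 0.02]
wedge [ 0.17 -0.04]
rack [ -5.67 -10.99]
cart x z [0.4567 0.0431]
[0.4565]
[0.4579]
far dots [[0.4984, 0.1545, 0.023], [0.4998, -0.0008, 0.023]]
```

View pics/w14.png

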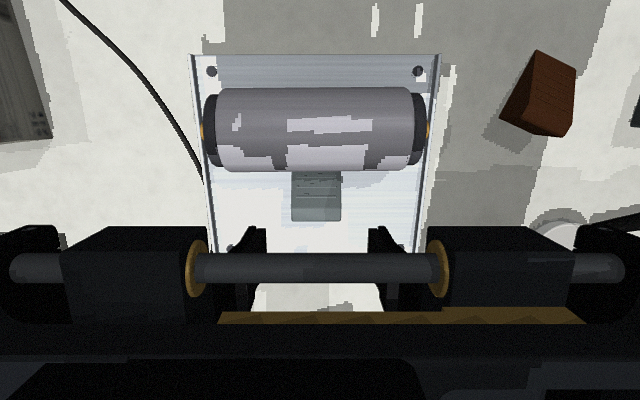

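```bash
python3 cart.py w14 87 171 211.5 71.5 418 71; python3 - <<'E'
from h import *
d=np.load('pics/w14.npz'); C=cam('wrist',{'eef_pos':d['p'],'tcp_rot':d['r']})
print('back top',at_z(C,[[291.5,221.5],[341,221.5]],.045).round(4).tolist())
E
```

```text
cart x z [0.4633 0.049 ]
[0.4633]
[0.4633]
far dots [[0.5061, 0.1582, 0.023], [0.5071, -0.0026, 0.023]]
back top [[0.3906, 0.0966, 0.045], [0.3906, 0.0566, 0.045]]
```

Stable over the last second: cartridge at rack x ≈ 0.034 (+7 mm), wedge thin edge at rack x ≈ 0.025, y ≈ 0. I'll raise the hand a little and hand in.

```bash
python3 -m jog '55 0 0 -40 0 0 0;55 0 0 -30 0 0 0;55 0 0 0 0 0 0;55 0 0 0 0 0 0'; python3 go.py; python3 -c "
from station import *; print(finish_job())"
```

```text
t: 13.55
eef_pos: [0.4087, 0.0787, 0.1993]
tcp_rot: [3.133, 0.006, -0.022]
ft_force: [-0.2, 0.1, -0.1]
opening: 0.055
13.55 [0.4087 0.0787 0.1993] z [-0.014 -0.009 -1.   ] x [ 1.     0.003 -0.014] F [-0.2  0.1 -0.1] 0.055
the job is handed in; nothing more can be done
None
```

I laid the grey ribbed wedge flat on the rack between the bars and pushed it under the cartridge. The cartridge rolled clear of the bars and now leans on the wedge. I let go and handed the job in at 13.6 s of the 38 s allowed; the station reported no verdict.

- **Cartridge:** the last wrist-camera checks put it about 7 mm up-slope of its start, at rack x ≈ 0.034 m. It is central to about 2 mm and square to about 1°. Right after the push it was at about 9 mm; it settled back 2 mm when I let go, then held still over the next 1.5 s or so.
- **Wedge:** the thin edge is at rack x ≈ 0.025 m, worked out from the thick end because the edge itself is hidden under the cartridge. It is within a few mm of the middle line and square to the slope.
- **Gripper and block:** the hand ended 0.2 m up, touching nothing. It never went near the plain block, but I did not measure the block again at the end.

- **Wedge tilted in the grip:** it did so when I first set it down. I released it to lie flat and gripped it again before pushing.
- **Check that disagreed:** one picture gave a cartridge height of 0.0545 m. I put that down to my pixel reading, since the pictures before and after it gave about 0.049 m.
- **Contact:** I did not measure the force between wedge and cartridge. I infer it from the cartridge staying clear of the bars.

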